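Free the stuck slide carriage and clamp it at its end stop

ROBOT

A 7-joint arm with a two-finger parallel gripper is mounted at the origin on a cart in front of the work surface, level with it; the furniture and walls round the work are solid. World frame = base frame: x ahead of the robot, y to its left, z up, the work surface at z = 0. Lengths are in mm, angles in degrees, forces in N, time in s.
With the tool pointing down it reaches from about 400 to 850 mm from the base axis. Payload 4.5 kg.
Tool frame: the origin (TCP) lies at the centre of the arm's flange, where the gripper is bolted on; the fingertips stand 173 mm ahead of it and the grasp point (between the pads) lies 155 mm ahead of it; z points along the fingers, y is the line along which they close (so a half turn about z gives the same grasp; the last joint's range is limited). The gripper opens to 85 mm and grips with 20 to 120 N. Pads are 22 mm wide; open, the fingers measure 114 mm over their backs; the gripper's body (76 mm by 85 mm) begins 54 mm behind the grasp point. The pads swing forward as they close: fully open they stand 13 mm farther back than shut.
Start: joints at [72.239, 39.483, -11.15, 89.685, 9.013, 51.709, -12.324], TCP at [210.69, -588.428, 404.717] pointing down, gripper open.
Joint ranges: [-172.22, 172.22], [-26.19, 119.32], [-84.43, 86.54], [7.71, 146.69], [-57.33, 237.33], [2.42, 119.75], [-152.13, 152.13]. Speed limits (degrees/s): [147.25, 147.25, 180, 180, 180, 180, 180].

INTERFACE

Orientations are given as [roll, pitch, yaw] about the fixed x, y, z axes, in that order (R = Rz(yaw) Ry(pitch) Rx(roll)).
In Python, from station import sensors, imaging, workorder gives the robot as it stands. The module is installed in compiled form; this text tells all that it offers.
- The arm moves only by the tool arm_command, never from a script. Its argument "series" is a list of rows, each an object with "xyz": the shift along the tool's x, y, z each as a share of 250 mm, from -1 to 1, a list of three; "roll": the turn about the tool's z as a share of 120 degrees, from -1 to 1. In form: [{"xyz": [x, y, z], "roll": roll}, ...]. A call has 1 to 12 rows; each row is the pose to reach, as a shift and turn from the pose commanded when the call began, along the tool's axes at that moment; what a row does not reach only later rows make up. A row lasts 1/10 s, in which the tool goes at most 50 mm and 8.59 degrees, less where a joint would pass 70% of its speed; a pose out of reach is approached as far as the arm can. A call with a number of a shift or a turn outside -1 to 1 is refused whole. A call with a gripper value outside its range is refused whole. "jaw" is the opening, from 0 (shut) to 1 (fully open), set as the call begins (left out, the last holds). The fingers move at their own pace and stop on an object; "squeeze" is the grip in N (left out, the last holds). Time passes only in rows, so rows that repeat a pose let the fingers close. It gives the time, the measured TCP pose, the force, the opening and the grip force at its end, in the units of the state.
- sensors.sense(): the state, without advancing time (a new reading comes with each control period).
- imaging.get_image(name): name is "side" or "top" or "wrist"; returns (picture, depth): 420x560x3 uint8, red, green, blue; 420x560 float32, mm along the optical axis (not along the pixel's ray), 0 where there is no reading.
- imaging.camera_model(name): a dict with "vertical_fov" (degrees; the focal length in pixels is half the picture's height over the tangent of half this angle, whatever the lens; pixels are square), "cx", "cy" (the principal point, pixels), "distortion" ([k1, k2, p1, p2, k3] as OpenCV has them; the pictures are not rectified), "extrinsics" (4x4, takes a point from camera to world coordinates); the wrist camera has in their place "hand_eye" (4x4, takes a point from camera to tool coordinates, whose origin is the TCP and whose axes are the flange's). Camera axes: x right, y up, looking along -z (the intrinsics and any distortion apply to the point x, -y, -z); pixel columns grow to the right and rows downward; lengths in mm; the calibration is good to about 2 mm. A picture is of the moment at which its call begins: read the wrist's pose just before it. camera_model takes no time and is no camera call.
- workorder.hand_in(): hands the job in; it is judged then, once.
The state is a dict: "clock": time; "q": joint angles; "qd": joint speeds; "joint_efforts": joint torques, N m; "eef_pos": TCP position; "tcp_rot": TCP orientation; "force": force on the tool from outside, world axes, zero at the start; "wrist_torque": the same for the moment, N m; "grip_width": opening from 0.0 (shut) to 1.0 (fully open); "grip_force": force on a finger pad.
Only numpy, scipy, OpenCV 4.12 (cv2) and the standard library are available. Lean on these libraries where they do the work, as an engineer would, in place of code of your own. Each camera call takes 0.05 s, during which the arm holds its last target. There are 200 camera calls.

TASK

The carriage of the small slide unit on the worktop is stuck at the near end of its rods. Push it along towards the grey hood until it breaks free, run it on until it rests firmly against the sprung end stop hidden inside the hood, stopping there without ramming the stop or hammering on the unit, and then swing the clamp lever on its top all the way over to the other side. Leave the carriage against the stop and the things around the unit where they are.

Things in the scene. Friction and masses are not known exactly. Their poses are not given: they have to be found in the camera images.
- rail: slide unit, fixed to the worktop, turned up to 0.3 rad: aluminium base 310x84x12 mm, two 10 mm steel rods (axes 22 mm up) along its x. Origin: underside, centre line, rear end (nearest the robot); x along the rods to the hood, z up. A dark bridge at x 3-15 mm, top 30 mm up, holds the rods. On them rides the dark steel carriage, 60 mm long, 66 wide, top 47 mm up, its tongue reaching into the hood.
- hood: grey hood, 120x84 mm, top 56 mm up, at the far end of the unit; origin at its mouth on worktop level (rail x = 190 mm), axes as the rail's. In it, unseen, the sprung end stop; its place differs from unit to unit. Its spring takes 3 N/mm without preload and goes solid at 5 mm; over 13 N on the stop is ramming. The carriage is against it while 0.6 N or more remain on it after release.
- carriage (a joint): travel of the carriage towards the hood, m: 0 where it is stuck; it meets the end stop between 0.03 and 0.095, before its body reaches the hood. A catch of dried grease holds it: breaking free takes 8 to 22 N within the first 5 mm, then it runs with 3 to 4 N and stays where it is left, friction holding it even with the spring a little pressed.
- push_face (a point): on the carriage's push plate (aluminium, upright, 66 mm wide, 6 mm thick, top 66 mm up, at its rear edge): mid-width of the rear face, 54 mm above the worktop. At carriage travel 0 it lies at rail x = 25 mm; the face is free from 30 to 66 mm up. Push along the rail's +x.
- clamp_lever (a joint): angle of the clamp lever on top of the carriage, rad. 0: arm 50 degrees to the left (+y of the rail) of the rail's +x; grows as the arm swings to the right (clockwise from above), up to 1.75, 50 degrees to the right. Starts at 0 to 0.2; over 1.4 is clamped. Turning takes 0.07 N m; it stays where it is left.
- lever_pivot (a point): point on the lever's upright axis, 71 mm above the worktop, 22 mm ahead of the push face
- lever_ball (a point): centre of the black ball, 18 mm diameter, at the end of the lever's arm (9 mm thick, black), 55 mm from the pivot, 71 mm above the worktop
- objective_long: bystander, microscope objective, 25 mm diameter, 45 mm tall, standing, beside the slide unit; to be left alone. Origin: centre of its underside.
- loupe: bystander, black loupe, 36 mm diameter, 34 mm tall, beside the slide unit; to be left alone. Origin: centre of its underside.
- screwdriver_fine: bystander, small screwdriver lying flat, 126 mm long, beside the slide unit; to be left alone. Origin: centre of its underside.
- battery: bystander, block battery lying flat, 27x50x18 mm, beside the slide unit; to be left alone. Origin: centre of its underside.
- bubble_level: bystander, round bubble level, 36 mm diameter, 10 mm tall, beside the slide unit; to be left alone. Origin: centre of its underside.
- eyepiece: bystander, black eyepiece, 33 mm diameter, 41 mm tall, beside the slide unit; to be left alone. Origin: centre of its underside.

How it is judged:
By the outcome, as a careful person would: the job done as asked, in the order asked, and still so for the second after the job is handed in, with the robot touching nothing.
It also fails if it takes over 58 s, if anything falls off the work surface, if the arm or the gripper's body presses on something with over 40 N, if the wrist force passes 120 N, or if a joint passes its speed limit or range.

## Working session

There is one attempt and no reset: what is moved stays moved. The work goes in short steps, Python scripts to look and compute and a tool call to move; the robot and the scene stay as the last step left them, time stands still between calls to the robot, and variables do not carry over. Pictures are saved under pics/ and viewed, at most 10 in all, crops included, and the job is handed in when it is done.

Besides the shell and the picture viewer there is one more tool, called after ">>>" as name(argument=value, ...) on one line, values as JSON. arm_command: Moves the arm, as the interface text tells. Its arguments: {"type":"object","properties":{"series":{"type":"array","items":{"type":"object","properties":{"xyz":{"type":"array","items":{"type":"number"}},"roll":{"type":"number"}}}},"jaw":{"type":"number"},"squeeze":{"type":"number"}},"required":["series"]}

```bash
mkdir -p pics; cat > h.py <<'E'
import numpy as np,cv2
from station import sensors,imaging,workorder
from scipy.spatial.transform import Rotation as R
def T_tool():
    s=sensors.sense();T=np.eye(4);T[:3,:3]=R.from_euler('xyz',s['tcp_rot'],degrees=True).as_matrix();T[:3,3]=s['eef_pos'];return T
def grab(n):
    T=T_tool();p,d=imaging.get_image(n);m=imaging.camera_model(n)
    E=np.array(m['extrinsics']) if 'extrinsics' in m else T@np.array(m['hand_eye'])
    f=210/np.tan(np.radians(m['vertical_fov'])/2)
    K=np.array([[f,0,m['cx']],[0,f,m['cy']],[0,0,1]]);return p,d,E,K,np.array(m['distortion'])
def rays(uv,E,K,D):
    q=cv2.undistortPoints(np.array(uv,float).reshape(-1,1,2),K,D).reshape(-1,2)
    v=np.c_[q[:,0],-q[:,1],-np.ones(len(q))]
    return E[:3,3],v@E[:3,:3].T
def plane(uv,z,E,K,D):
    o,v=rays(uv,E,K,D);return o+v*((z-o[2])/v[:,2])[:,None]
def bydepth(uv,d,E,K,D):
    o,v=rays(uv,E,K,D);return np.array([o+v[i]*d[int(round(b)),int(round(a))] for i,(a,b) in enumerate(uv)])
E
python3 - <<'E'
from h import *
print(sensors.sense())
for n in('top','side'):
    p,d,E,K,D=grab(n);cv2.imwrite(f'pics/{n}0.png',p[:,:,::-1]);print(n,E.round(2).tolist(),K[0,0],D)
    np.savez(f'pics/{n}0.npz',p=p,d=d,E=E,K=K,D=D)
E
```

```text
{'clock': 0.0, 'q': array([ 72.23815093,  39.53215157, -11.14500982,  89.74632491,
         9.01204999,  51.70741968, -12.32476078]), 'qd': array([-0.08956395, -0.05033899, -0.03867157,  0.04881721,  0.07399688,
       -0.09399304,  0.03528377]), 'joint_efforts': array([-2.08627903e-04, -5.39614356e+01, -1.26601696e+00, -1.58543479e+01,
        9.23694723e-03,  9.43600171e-03, -1.82099694e-05]), 'eef_pos': array([ 210.53285141, -588.1175202 ,  403.88830011]), 'tcp_rot': array([-1.79896148e+02,  6.89926787e-03,  1.97028059e+01]), 'force': array([1.15277356, 0.33165975, 0.9785493 ]), 'wrist_torque': array([ 0.01986997, -0.04396539, -0.02701754]), 'grip_force': 0.0, 'grip_width': 1.0044167386654606}
top [[0.01, 0.99, -0.13, 414.76], [-1.0, 0.01, -0.01, 62.13], [-0.01, 0.13, 0.99, 1033.52], [0.0, 0.0, 0.0, 1.0]] 520.6015681386892 [-0.09294705  0.          0.          0.          0.        ]
side [[-0.62, -0.6, 0.51, 993.0], [0.78, -0.48, 0.39, 420.44], [0.01, 0.64, 0.77, 729.22], [0.0, 0.0, 0.0, 1.0]] 449.63737187815735 [-0.08965316  0.          0.          0.          0.        ]
```

View pics/top0.png

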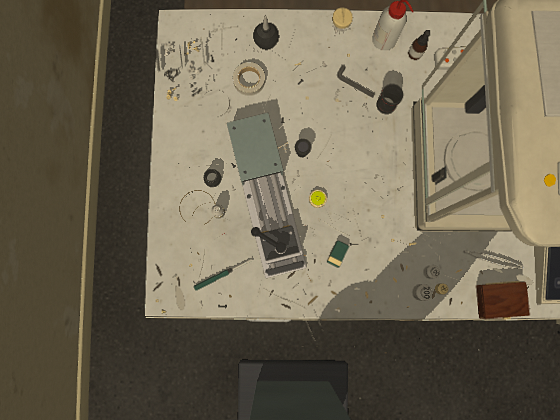

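View pics/side0.png

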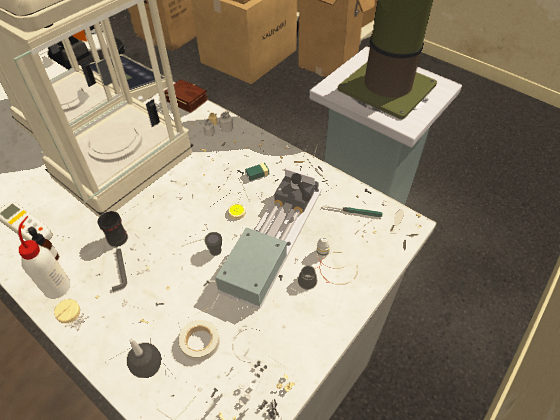

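The top view shows the hood at about (257,145), the carriage at about (277,240) and the lever ball at about (257,231). The side view agrees, with the hood at (252,265) and the carriage at (297,190). Next I'll measure the hood top and the ball.

```bash
python3 - <<'E'
from h import *
z=np.load('pics/top0.npz');p,d,E,K,D=[z[k] for k in('p','d','E','K','D')]
hsv=cv2.cvtColor(p,cv2.COLOR_RGB2HSV);print(hsv[145,255],hsv[231,257],hsv[240,280])
c=hsv[145,255].astype(int)
m=(abs(hsv.astype(int)-c)<[12,35,25]).all(2).astype(np.uint8);mm=np.zeros_like(m);mm[100:195,215:300]=m[100:195,215:300]
cs=max(cv2.findContours(mm,0,2)[0],key=cv2.contourArea)
P=plane(cs.reshape(-1,2),56,E,K,D)[:,:2].astype(np.float32)
r=cv2.minAreaRect(P);b=cv2.boxPoints(r);print('hood',r,b)
P3=plane(cs.reshape(-1,2),56,E,K,D);print('depth z',bydepth([(255,145),(257,231),(277,240),(265,200)],d,E,K,D))
print('ball',plane([(257,231)],71,E,K,D),'pix', [plane([q],66,E,K,D)[0].round(1) for q in((265,266),(304,261))])
print(imaging.camera_model('wrist'))
cv2.imwrite('pics/top0c.png',cv2.resize(p[100:290,200:340,::-1],None,fx=3,fy=3,interpolation=2))
E
```

```text
[ 41  36 119] [21 53 48] [20 42 55]
hood ((682.4275512695312, 102.84043884277344), (120.38517761230469, 83.12486267089844), 14.827646255493164) [[613.603    127.61482 ]
 [634.87573   47.25802 ]
 [751.2521    78.066055]
 [729.9794   158.42285 ]]
depth z [[685.0636115  101.87105416  55.03966729]
 [515.23969376  94.87302903  79.42081517]
 [501.9125226   57.73236013  45.83934567]
 [580.7458638   81.67028733  34.27889302]]
ball [[516.12656354  95.16200412  71.        ]] pix [array([451.6,  79.6,  66. ]), array([461.5,   7.4,  66. ])]
{'vertical_fov': 65.73884720472104, 'cx': 280.43272560637854, 'cy': 206.95534523145503, 'distortion': array([-0.06379442,  0.        ,  0.        ,  0.        ,  0.        ]), 'hand_eye': array([[ 1.02691563e-03,  9.64901479e-01,  2.62610132e-01,
         6.62179035e+01],
       [ 9.99999459e-01, -1.03506873e-03, -1.07291090e-04,
         1.75681792e-01],
       [ 1.68294204e-04,  2.62610100e-01, -9.64902020e-01,
         3.03615233e+01],
       [ 0.00000000e+00,  0.00000000e+00,  0.00000000e+00,
         1.00000000e+00]])}
```

View pics/top0c.png

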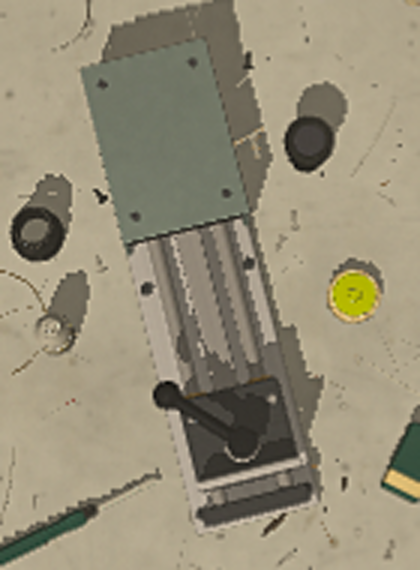

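The hood measures 120×83 mm at yaw 14.8°, which matches the given size. That puts the rail origin at about (440.6, 38.8), the push face at (464.7, 45.2) and the pivot at (486, 50.8). The lever starts at about 0.16 rad. I'll move over in stages with the jaw shut.

>>> arm_command(series=[{"xyz": [0.73, -0.62, 0], "roll": 0}, {"xyz": [0.73, -0.62, 0], "roll": 0}, {"xyz": [0.73, -0.62, 0], "roll": 0}, {"xyz": [0.73, -0.62, 0], "roll": 0}, {"xyz": [0.73, -0.62, 0], "roll": 0}, {"xyz": [0.73, -0.62, 0], "roll": 0.04}, {"xyz": [0.73, -0.62, 0], "roll": 0.04}, {"xyz": [0.73, -0.62, 0], "roll": 0.04}], jaw=0, squeeze=40)

```text
clock: 0.9
eef_pos: [329.8, -381.6, 404.6]
tcp_rot: [180.0, 0.0, 14.9]
force: [-0.6, -0.1, 0.2]
grip_width: 0.002
grip_force: 0.0
```

>>> arm_command(series=[{"xyz": [0.4, -0.76, 0], "roll": 0}, {"xyz": [0.4, -0.76, 0], "roll": 0}, {"xyz": [0.4, -0.76, 0], "roll": 0}, {"xyz": [0.4, -0.76, 0], "roll": 0}, {"xyz": [0.4, -0.76, 0], "roll": 0}, {"xyz": [0.4, -0.76, 0], "roll": 0}])

```text
clock: 1.5
eef_pos: [378.6, -170.3, 404.7]
tcp_rot: [-180.0, -0.0, 15.2]
force: [0.0, -0.6, 0.0]
grip_width: -0.001
grip_force: 0.0
```

>>> arm_command(series=[{"xyz": [0.4, -0.76, 0.2], "roll": 0}, {"xyz": [0.4, -0.76, 0.2], "roll": 0}, {"xyz": [0.4, -0.76, 0.2], "roll": 0}, {"xyz": [0.4, -0.76, 0.2], "roll": 0}, {"xyz": [0.4, -0.76, 0.2], "roll": 0}, {"xyz": [0.4, -0.76, 0.2], "roll": 0}, {"xyz": [0.4, -0.76, 0.2], "roll": 0}])

```text
clock: 2.2
eef_pos: [426.2, 35.6, 354.5]
tcp_rot: [179.9, 0.1, 14.8]
force: [-0.6, 0.2, -0.2]
grip_width: 0.0
grip_force: 0.0
```

```bash
python3 - <<'E'
from h import *
s=sensors.sense();print(s['clock'],s['eef_pos'],s['tcp_rot'],s['force'],s['q'])
p,d,E,K,D=grab('wrist');cv2.imwrite('pics/w1.png',p[:,:,::-1]);np.savez('pics/w1.npz',p=p,d=d,E=E,K=K,D=D)
E
```

```text
2.2 [426.15462931  35.60334425 354.46561629] [1.79918495e+02 5.61493350e-02 1.47599394e+01] [-0.61943679  0.17614489 -0.2304052 ] [ -8.79384531  30.73428462  -3.3333329  125.70793661   4.44742091
  23.71562298 -90.97461042]
```

View pics/w1.png

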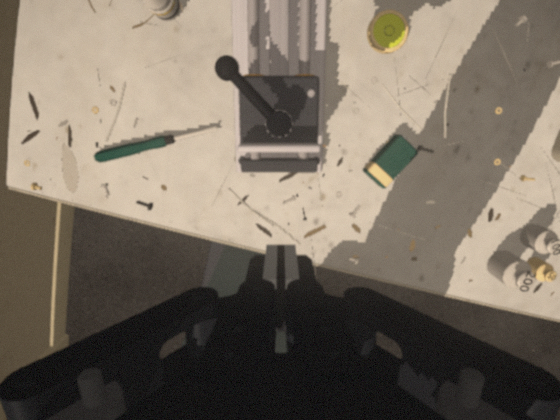

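The wrist view shows the ball at (227,68), the pivot at (279,122), the plate's top rear edge at about row 153 (columns 239–320), and the fingers centred at column 280.

```bash
python3 - <<'E'
from h import *
z=np.load('pics/w1.npz');p,d,E,K,D=[z[k] for k in('p','d','E','K','D')]
u=np.array([.9667,.2559]);v=np.array([-.2559,.9667]);o=np.array([440.6,38.8])
def rl(w): w=w[:2]-o;return w@u,w@v
for n,q,h in(('ball',(227,68),71),('pivot',(279,122),73),('pl',(241,152),66),('pr',(319,152),66)):
    w=plane([q],h,E,K,D)[0];print(n,w.round(1),np.round(rl(w),1),bydepth([q],d,E,K,D)[0].round(1))
for c in(250,305):
  print(c,[(r,*np.round([*rl(w:=bydepth([(c,r)],d,E,K,D)[0]),w[2]],1)) for r in range(138,172,2)])
E
```

```text
ball [515.4  99.   71. ] [87.7 39.1] [514.5  97.4  79.5]
pivot [487.6  52.3  73. ] [48.9  1.1] [487.6  52.3  74.3]
pl [457.7  75.5  66. ] [25.9 31.1] [457.4  75.6  64.2]
pr [473.4  16.   66. ] [ 25.8 -30.5] [469.8   8.3  11.7]
250 [(138, np.float64(35.6), np.float64(25.4), np.float64(47.2)), (140, np.float64(34.0), np.float64(25.4), np.float64(47.6)), (142, np.float64(32.4), np.float64(25.4), np.float64(48.0)), (144, np.float64(31.5), np.float64(24.5), np.float64(58.9)), (146, np.float64(30.6), np.float64(23.8), np.float64(66.2)), (148, np.float64(29.0), np.float64(23.8), np.float64(66.6)), (150, np.float64(27.3), np.float64(24.0), np.float64(65.1)), (152, np.float64(25.7), np.float64(24.1), np.float64(64.6)), (154, np.float64(20.1), np.float64(27.6), np.float64(26.5)), (156, np.float64(18.1), np.float64(27.8), np.float64(24.7)), (158, np.float64(16.2), np.float64(27.9), np.float64(24.3)), (160, np.float64(14.9), np.float64(27.6), np.float64(28.6)), (162, np.float64(13.5), np.float64(27.3), np.float64(31.4)), (164, np.float64(11.4), np.float64(27.5), np.float64(29.8)), (166, np.float
[... 521 characters left out ...]
), np.float64(67.0)), (150, np.float64(27.5), np.float64(-19.3), np.float64(67.1)), (152, np.float64(25.7), np.float64(-19.5), np.float64(64.8)), (154, np.float64(20.2), np.float64(-22.4), np.float64(27.7)), (156, np.float64(18.3), np.float64(-22.4), np.float64(27.0)), (158, np.float64(16.5), np.float64(-22.5), np.float64(27.0)), (160, np.float64(15.1), np.float64(-22.3), np.float64(30.1)), (162, np.float64(13.4), np.float64(-22.3), np.float64(30.7)), (164, np.float64(11.5), np.float64(-22.3), np.float64(30.2)), (166, np.float64(9.6), np.float64(-22.4), np.float64(30.1)), (168, np.float64(8.0), np.float64(-22.3), np.float64(31.7)), (170, np.float64(6.0), np.float64(-22.4), np.float64(30.0))]
```

Wrist and top views agree to about 1 mm. Now I'll descend behind the plate, with the tips at 42 mm.

>>> arm_command(series=[{"xyz": [0, 0, 0.56], "roll": 0}, {"xyz": [0, 0, 0.56], "roll": 0}, {"xyz": [0, 0, 0.56], "roll": 0}, {"xyz": [0, 0, 0.56], "roll": 0}, {"xyz": [0.048, 0, 0.56], "roll": 0}, {"xyz": [0.048, 0, 0.56], "roll": 0}, {"xyz": [0.048, 0, 0.56], "roll": 0}])

```text
clock: 2.95
eef_pos: [438.2, 39.9, 215.6]
tcp_rot: [180.0, -0.2, 14.8]
force: [0.6, -0.2, 0.3]
grip_width: 0.0
grip_force: 0.0
```

>>> arm_command(series=[{"xyz": [0.012, 0, 0], "roll": 0}, {"xyz": [0.024, 0, 0], "roll": 0}, {"xyz": [0.036, 0, 0], "roll": 0}, {"xyz": [0.042, 0, 0], "roll": 0}, {"xyz": [0.046, 0, 0], "roll": 0}, {"xyz": [0.05, 0, 0], "roll": 0}, {"xyz": [0.05, 0, 0], "roll": 0}])

```text
clock: 3.65
eef_pos: [449.5, 44.0, 214.6]
tcp_rot: [180.0, 0.0, 14.9]
force: [-0.2, -0.3, 0.4]
grip_width: -0.002
grip_force: 0.0
```

>>> arm_command(series=[{"xyz": [0.004, 0, 0], "roll": 0}, {"xyz": [0.008, 0, 0], "roll": 0}, {"xyz": [0.012, 0, 0], "roll": 0}, {"xyz": [0.012, 0, 0], "roll": 0}])

```text
clock: 4.05
eef_pos: [452.6, 44.8, 214.7]
tcp_rot: [180.0, -0.0, 14.9]
force: [-0.2, -0.6, 0.1]
grip_width: 0.001
grip_force: 0.0
```

>>> arm_command(series=[{"xyz": [0.004, 0, 0], "roll": 0}, {"xyz": [0.008, 0, 0], "roll": 0}, {"xyz": [0.008, 0, 0], "roll": 0}])

```text
clock: 4.35
eef_pos: [454.4, 45.3, 214.7]
tcp_rot: [180.0, -0.0, 14.9]
force: [-0.4, 0.2, 0.8]
grip_width: -0.003
grip_force: 0.0
```

>>> arm_command(series=[{"xyz": [0.004, 0, 0], "roll": 0}, {"xyz": [0.004, 0, 0], "roll": 0}])

```text
clock: 4.55
eef_pos: [454.8, 45.4, 214.7]
tcp_rot: [180.0, 0.1, 14.9]
force: [-1.5, 0.0, 0.8]
grip_width: -0.002
grip_force: 1.0
```

>>> arm_command(series=[{"xyz": [0.004, 0, 0], "roll": 0}, {"xyz": [0.004, 0, 0], "roll": 0}])

```text
clock: 4.75
eef_pos: [455.7, 45.6, 214.7]
tcp_rot: [180.0, 0.1, 14.9]
force: [-3.5, -0.8, 1.7]
grip_width: 0.002
grip_force: 1.6
```

>>> arm_command(series=[{"xyz": [0.004, 0, 0], "roll": 0}, {"xyz": [0.004, 0, 0], "roll": 0}])

```text
clock: 4.95
eef_pos: [456.6, 45.8, 214.6]
tcp_rot: [180.0, 0.1, 14.9]
force: [-4.9, -0.9, 2.5]
grip_width: 0.001
grip_force: 2.3
```

>>> arm_command(series=[{"xyz": [0.004, 0, 0], "roll": 0}, {"xyz": [0.004, 0, 0], "roll": 0}])

```text
clock: 5.15
eef_pos: [457.1, 46.0, 214.6]
tcp_rot: [180.0, 0.2, 14.9]
force: [-5.3, 0.2, 3.7]
grip_width: 0.002
grip_force: 2.9
```

>>> arm_command(series=[{"xyz": [0.004, 0, 0], "roll": 0}, {"xyz": [0.008, 0, 0], "roll": 0}, {"xyz": [0.008, 0, 0], "roll": 0}])

```text
clock: 5.45
eef_pos: [458.0, 46.2, 214.6]
tcp_rot: [180.0, 0.3, 14.9]
force: [-8.6, -2.1, 6.3]
grip_width: 0.0
grip_force: 4.1
```

>>> arm_command(series=[{"xyz": [0.004, 0, 0], "roll": 0}, {"xyz": [0.008, 0, 0], "roll": 0}, {"xyz": [0.008, 0, 0], "roll": 0}])

```text
clock: 5.75
eef_pos: [458.7, 46.5, 214.6]
tcp_rot: [179.9, 0.5, 14.9]
force: [-11.2, -1.1, 7.9]
grip_width: -0.001
grip_force: 5.4
```

>>> arm_command(series=[{"xyz": [0.004, 0, 0], "roll": 0}, {"xyz": [0.008, 0, 0], "roll": 0}, {"xyz": [0.008, 0, 0], "roll": 0}])

```text
clock: 6.05
eef_pos: [459.6, 46.7, 214.5]
tcp_rot: [179.9, 0.7, 14.9]
force: [-12.9, -1.4, 9.2]
grip_width: 0.002
grip_force: 6.5
```

>>> arm_command(series=[{"xyz": [0.004, 0, 0], "roll": 0}, {"xyz": [0.008, 0, 0], "roll": 0}, {"xyz": [0.008, 0, 0], "roll": 0}])

```text
clock: 6.35
eef_pos: [464.4, 47.9, 214.5]
tcp_rot: [180.0, 0.3, 14.9]
force: [-5.7, -1.0, 4.0]
grip_width: 0.001
grip_force: 3.2
```

>>> arm_command(series=[{"xyz": [0.004, 0, 0], "roll": 0}, {"xyz": [0.008, 0, 0], "roll": 0}, {"xyz": [0.008, 0, 0], "roll": 0}])

```text
clock: 6.65
eef_pos: [466.6, 48.4, 214.5]
tcp_rot: [180.0, 0.2, 14.9]
force: [-5.7, -0.1, 2.3]
grip_width: -0.001
grip_force: 3.0
```

It has broken free. I'll run on gently.

>>> arm_command(series=[{"xyz": [0.006, 0, 0], "roll": 0}, {"xyz": [0.012, 0, 0], "roll": 0}, {"xyz": [0.018, 0, 0], "roll": 0}, {"xyz": [0.024, 0, 0], "roll": 0}, {"xyz": [0.03, 0, 0], "roll": 0}, {"xyz": [0.036, 0, 0], "roll": 0}, {"xyz": [0.042, 0, 0], "roll": 0}, {"xyz": [0.048, 0, 0], "roll": 0}, {"xyz": [0.048, 0, 0], "roll": 0}])

```text
clock: 7.55
eef_pos: [478.4, 51.5, 214.5]
tcp_rot: [180.0, 0.2, 14.9]
force: [-5.2, -0.8, 2.6]
grip_width: -0.003
grip_force: 2.8
```

>>> arm_command(series=[{"xyz": [0.005, 0, 0], "roll": 0}, {"xyz": [0.01, 0, 0], "roll": 0}, {"xyz": [0.015, 0, 0], "roll": 0}, {"xyz": [0.02, 0, 0], "roll": 0}, {"xyz": [0.02, 0, 0], "roll": 0}])

```text
clock: 8.05
eef_pos: [483.2, 52.8, 214.5]
tcp_rot: [180.0, 0.2, 14.9]
force: [-5.8, -0.5, 2.1]
grip_width: 0.002
grip_force: 2.8
```

>>> arm_command(series=[{"xyz": [0.005, 0, 0], "roll": 0}, {"xyz": [0.01, 0, 0], "roll": 0}, {"xyz": [0.015, 0, 0], "roll": 0}, {"xyz": [0.015, 0, 0], "roll": 0}])

```text
clock: 8.45
eef_pos: [486.9, 53.8, 214.5]
tcp_rot: [180.0, 0.2, 14.9]
force: [-4.9, -0.5, 3.3]
grip_width: -0.002
grip_force: 2.7
```

>>> arm_command(series=[{"xyz": [0.005, 0, 0], "roll": 0}, {"xyz": [0.01, 0, 0], "roll": 0}, {"xyz": [0.015, 0, 0], "roll": 0}, {"xyz": [0.02, 0, 0], "roll": 0}, {"xyz": [0.02, 0, 0], "roll": 0}])

```text
clock: 8.95
eef_pos: [491.7, 55.0, 214.5]
tcp_rot: [180.0, 0.2, 14.9]
force: [-5.4, -0.1, 2.7]
grip_width: -0.0
grip_force: 2.7
```

>>> arm_command(series=[{"xyz": [0.005, 0, 0], "roll": 0}, {"xyz": [0.01, 0, 0], "roll": 0}, {"xyz": [0.015, 0, 0], "roll": 0}, {"xyz": [0.02, 0, 0], "roll": 0}, {"xyz": [0.02, 0, 0], "roll": 0}])

```text
clock: 9.45
eef_pos: [496.6, 56.3, 214.5]
tcp_rot: [180.0, 0.2, 14.9]
force: [-6.0, -0.7, 2.5]
grip_width: 0.002
grip_force: 2.7
```

>>> arm_command(series=[{"xyz": [0.005, 0, 0], "roll": 0}, {"xyz": [0.01, 0, 0], "roll": 0}, {"xyz": [0.015, 0, 0], "roll": 0}, {"xyz": [0.02, 0, 0], "roll": 0}, {"xyz": [0.02, 0, 0], "roll": 0}])

```text
clock: 9.95
eef_pos: [501.4, 57.6, 214.5]
tcp_rot: [180.0, 0.2, 14.9]
force: [-5.1, -1.4, 3.1]
grip_width: -0.001
grip_force: 2.8
```

>>> arm_command(series=[{"xyz": [0.005, 0, 0], "roll": 0}, {"xyz": [0.01, 0, 0], "roll": 0}, {"xyz": [0.015, 0, 0], "roll": 0}, {"xyz": [0.02, 0, 0], "roll": 0}, {"xyz": [0.02, 0, 0], "roll": 0}])

```text
clock: 10.45
eef_pos: [506.3, 58.9, 214.5]
tcp_rot: [180.0, 0.2, 14.9]
force: [-6.1, -0.6, 2.9]
grip_width: 0.001
grip_force: 2.8
```

>>> arm_command(series=[{"xyz": [0.005, 0, 0], "roll": 0}, {"xyz": [0.01, 0, 0], "roll": 0}, {"xyz": [0.015, 0, 0], "roll": 0}, {"xyz": [0.02, 0, 0], "roll": 0}, {"xyz": [0.02, 0, 0], "roll": 0}])

```text
clock: 10.95
eef_pos: [511.1, 60.1, 214.5]
tcp_rot: [180.0, 0.2, 14.9]
force: [-5.8, -0.9, 3.3]
grip_width: -0.004
grip_force: 2.8
```

>>> arm_command(series=[{"xyz": [0.005, 0, 0], "roll": 0}, {"xyz": [0.01, 0, 0], "roll": 0}, {"xyz": [0.015, 0, 0], "roll": 0}, {"xyz": [0.02, 0, 0], "roll": 0}, {"xyz": [0.02, 0, 0], "roll": 0}])

```text
clock: 11.45
eef_pos: [516.0, 61.4, 214.5]
tcp_rot: [180.0, 0.2, 14.9]
force: [-4.4, -1.4, 3.2]
grip_width: -0.003
grip_force: 2.7
```

>>> arm_command(series=[{"xyz": [0.005, 0, 0], "roll": 0}, {"xyz": [0.01, 0, 0], "roll": 0}, {"xyz": [0.015, 0, 0], "roll": 0}, {"xyz": [0.02, 0, 0], "roll": 0}, {"xyz": [0.02, 0, 0], "roll": 0}])

```text
clock: 11.95
eef_pos: [520.8, 62.7, 214.5]
tcp_rot: [180.0, 0.2, 14.9]
force: [-5.1, -1.1, 3.9]
grip_width: -0.003
grip_force: 2.8
```

>>> arm_command(series=[{"xyz": [0.005, 0, 0], "roll": 0}, {"xyz": [0.01, 0, 0], "roll": 0}, {"xyz": [0.015, 0, 0], "roll": 0}, {"xyz": [0.02, 0, 0], "roll": 0}, {"xyz": [0.02, 0, 0], "roll": 0}])

```text
clock: 12.45
eef_pos: [525.7, 64.0, 214.5]
tcp_rot: [180.0, 0.2, 14.9]
force: [-4.6, -1.1, 3.2]
grip_width: 0.001
grip_force: 2.7
```

>>> arm_command(series=[{"xyz": [0.005, 0, 0], "roll": 0}, {"xyz": [0.01, 0, 0], "roll": 0}, {"xyz": [0.015, 0, 0], "roll": 0}, {"xyz": [0.02, 0, 0], "roll": 0}, {"xyz": [0.02, 0, 0], "roll": 0}])

```text
clock: 12.95
eef_pos: [530.5, 65.2, 214.5]
tcp_rot: [180.0, 0.2, 14.9]
force: [-5.6, -0.8, 3.4]
grip_width: -0.001
grip_force: 2.8
```

>>> arm_command(series=[{"xyz": [0.005, 0, 0], "roll": 0}, {"xyz": [0.01, 0, 0], "roll": 0}, {"xyz": [0.015, 0, 0], "roll": 0}, {"xyz": [0.02, 0, 0], "roll": 0}, {"xyz": [0.02, 0, 0], "roll": 0}])

```text
clock: 13.45
eef_pos: [533.7, 66.1, 214.4]
tcp_rot: [179.9, 0.4, 14.9]
force: [-9.2, -1.3, 6.5]
grip_width: -0.002
grip_force: 4.9
```

The force rose from about 5.4 to 9.3 N and the carriage moved less than commanded, so it is on the stop. I'll press 1 mm more, then back off.

>>> arm_command(series=[{"xyz": [0.004, 0, 0], "roll": 0}, {"xyz": [0.004, 0, 0], "roll": 0}, {"xyz": [0.004, 0, 0], "roll": 0}])

```text
clock: 13.75
eef_pos: [534.2, 66.2, 214.4]
tcp_rot: [179.9, 0.5, 14.9]
force: [-10.9, -2.1, 7.7]
grip_width: 0.001
grip_force: 5.5
```

>>> arm_command(series=[{"xyz": [-0.006, 0, 0], "roll": 0}, {"xyz": [-0.012, 0, 0], "roll": 0}, {"xyz": [-0.018, 0, 0], "roll": 0}, {"xyz": [-0.03, 0, 0], "roll": 0}, {"xyz": [-0.06, 0, 0], "roll": 0}, {"xyz": [-0.1, 0, 0], "roll": 0}, {"xyz": [-0.1, 0, -0.2], "roll": 0}, {"xyz": [-0.1, 0, -0.4], "roll": 0}, {"xyz": [-0.1, 0, -0.4], "roll": 0}, {"xyz": [-0.1, 0, -0.4], "roll": 0}])

```text
clock: 14.75
eef_pos: [513.0, 60.7, 315.8]
tcp_rot: [180.0, -0.2, 14.9]
force: [-1.4, 0.5, -0.4]
grip_width: 0.003
grip_force: 0.0
```

```bash
python3 - <<'E'
from h import *
p,d,E,K,D=grab('wrist');cv2.imwrite('pics/w2.png',p[:,:,::-1]);np.savez('pics/w2.npz',p=p,d=d,E=E,K=K,D=D);print(sensors.sense()['eef_pos'])
E
```

```text
[512.57973676  60.54154549 314.6849396 ]
```

View pics/w2.png

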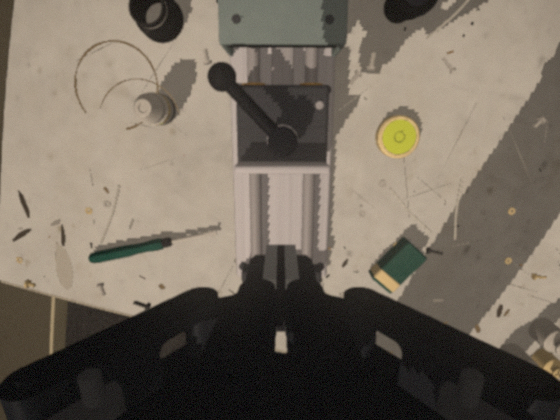

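The carriage is now close to the hood. The ball is at (222,76), the pivot at (284,137) and the plate's rear edge at about row 172. The lever is still to the left.

```bash
python3 - <<'E'
from h import *
z=np.load('pics/w2.npz');p,d,E,K,D=[z[k] for k in('p','d','E','K','D')]
u=np.array([.9667,.2559]);v=np.array([-.2559,.9667]);o=np.array([440.6,38.8])
def rl(w): w=w[:2]-o;return w@u,w@v
for n,q,h in(('ball',(222,76),71),('pivot',(284,137),73),('pl',(241,172),66)):
    w=plane([q],h,E,K,D)[0];print(n,np.round(rl(w),1),bydepth([q],d,E,K,D)[0].round(1))
print('tcp',rl(sensors.sense()['eef_pos']))
E
```

```text
ball [168.8  39. ] [593.  117.7  81.2]
pivot [1.313e+02 1.000e-01] [567.5  72.5  73.8]
pl [107.5  29.2] [537.1  94.5  66.5]
tcp (np.float64(75.14647301592751), np.float64(2.5979373900614777))
```

>>> arm_command(series=[{"xyz": [0.15, -0.28, 0], "roll": 0}, {"xyz": [0.382, -0.28, 0], "roll": 0}, {"xyz": [0.382, -0.28, 0], "roll": 0}, {"xyz": [0.382, -0.28, 0], "roll": 0}, {"xyz": [0.382, -0.28, 0.316], "roll": 0}, {"xyz": [0.382, -0.28, 0.316], "roll": 0}, {"xyz": [0.382, -0.28, 0.316], "roll": 0}, {"xyz": [0.382, -0.28, 0.316], "roll": 0}])

```text
clock: 15.6
eef_pos: [586.6, 152.6, 234.9]
tcp_rot: [180.0, 0.2, 14.9]
force: [1.1, -0.3, 0.6]
grip_width: -0.003
grip_force: 0.0
```

>>> arm_command(series=[{"xyz": [0, 0.01, 0], "roll": 0}, {"xyz": [0, 0.02, 0], "roll": 0}, {"xyz": [0, 0.03, 0], "roll": 0}, {"xyz": [0, 0.038, 0], "roll": 0}, {"xyz": [0, 0.046, 0], "roll": 0}, {"xyz": [0, 0.054, 0], "roll": 0}, {"xyz": [0, 0.062, 0], "roll": 0}, {"xyz": [0, 0.07, 0], "roll": 0}, {"xyz": [0, 0.07, 0], "roll": 0}])

```text
clock: 16.5
eef_pos: [592.7, 138.0, 236.3]
tcp_rot: [-179.8, -0.3, 15.0]
force: [1.7, 5.8, 0.1]
grip_width: 0.001
grip_force: 2.1
```

>>> arm_command(series=[{"xyz": [0, 0.008, 0], "roll": 0}, {"xyz": [0, 0.016, 0], "roll": 0}, {"xyz": [0, 0.024, 0], "roll": 0}, {"xyz": [0, 0.032, 0], "roll": 0}, {"xyz": [0, 0.04, 0], "roll": 0}, {"xyz": [0, 0.04, 0], "roll": 0}])

```text
clock: 17.1
eef_pos: [595.3, 127.4, 236.2]
tcp_rot: [-179.9, -0.2, 14.9]
force: [2.3, 3.1, 2.4]
grip_width: 0.0
grip_force: 1.8
```

```bash
python3 - <<'E'
from h import *
p,d,E,K,D=grab('wrist');cv2.imwrite('pics/w3.png',p[:,:,::-1]);np.savez('pics/w3.npz',p=p,d=d,E=E,K=K,D=D);s=sensors.sense();print(s['eef_pos'],s['force'],s['wrist_torque'])
E
```

```text
[595.06270299 127.2887224  236.154304  ] [0.77747171 4.15211414 1.27549506] [ 0.83186908 -0.40578221  0.08438366]
```

View pics/w3.png

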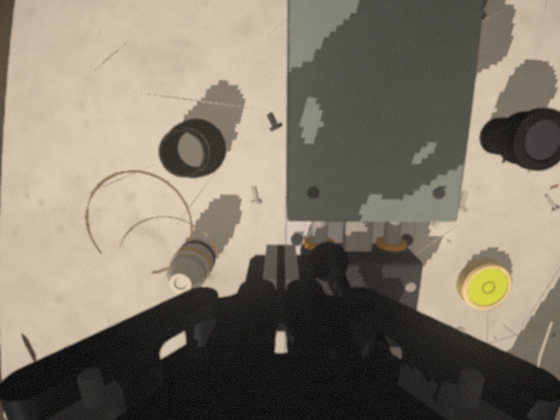

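The finger is pushing the ball at (327,262) as intended. I'll follow the arc forward with it so friction doesn't drag the carriage back.

>>> arm_command(series=[{"xyz": [0.006, 0.01, 0], "roll": 0}, {"xyz": [0.012, 0.02, 0], "roll": 0}, {"xyz": [0.018, 0.03, 0], "roll": 0}, {"xyz": [0.022, 0.04, 0], "roll": 0}, {"xyz": [0.026, 0.05, 0], "roll": 0}, {"xyz": [0.03, 0.06, 0], "roll": 0}, {"xyz": [0.032, 0.07, 0], "roll": 0}, {"xyz": [0.034, 0.08, 0], "roll": 0}, {"xyz": [0.035, 0.09, 0], "roll": 0}, {"xyz": [0.036, 0.1, 0], "roll": 0}, {"xyz": [0.036, 0.108, 0], "roll": 0}, {"xyz": [0.036, 0.108, 0], "roll": 0}])

```text
clock: 18.35
eef_pos: [610.1, 102.1, 235.6]
tcp_rot: [180.0, 0.0, 14.9]
force: [0.2, 0.9, 0.2]
grip_width: -0.003
grip_force: 0.3
```

```bash
python3 - <<'E'
from h import *
s=sensors.sense();w=s['eef_pos'][:2]-[440.6,38.8];F=s['force']
u=np.array([.9667,.2559]);v=np.array([-.2559,.9667]);print(w@u,w@v,F[:2]@u,F[:2]@v,s['eef_pos'][2])
E
```

```text
180.01097418071285 17.820400771395896 0.4463941722395306 0.8613967188778285 235.56997881240952
```

>>> arm_command(series=[{"xyz": [0, 0.01, 0], "roll": 0}, {"xyz": [0, 0.02, 0], "roll": 0}, {"xyz": [0, 0.03, 0], "roll": 0}, {"xyz": [-0.003, 0.04, 0], "roll": 0}, {"xyz": [-0.006, 0.05, 0], "roll": 0}, {"xyz": [-0.009, 0.06, 0], "roll": 0}, {"xyz": [-0.012, 0.07, 0], "roll": 0}, {"xyz": [-0.016, 0.08, 0], "roll": 0}, {"xyz": [-0.02, 0.09, 0], "roll": 0}, {"xyz": [-0.024, 0.1, 0], "roll": 0}, {"xyz": [-0.028, 0.11, 0], "roll": 0}, {"xyz": [-0.028, 0.11, 0], "roll": 0}])

```text
clock: 19.55
eef_pos: [610.1, 73.7, 235.6]
tcp_rot: [180.0, 0.1, 14.9]
force: [-0.4, 1.0, -0.9]
grip_width: -0.0
grip_force: 0.4
```

```bash
python3 - <<'E'
from h import *
p,d,E,K,D=grab('wrist');cv2.imwrite('pics/w4.png',p[:,:,::-1]);np.savez('pics/w4.npz',p=p,d=d,E=E,K=K,D=D)
s=sensors.sense();w=s['eef_pos'][:2]-[440.6,38.8];F=s['force']
u=np.array([.9667,.2559]);v=np.array([-.2559,.9667]);print(w@u,w@v,F[:2]@u,F[:2]@v,s['eef_pos'][2])
E
```

```text
172.84665921066087 -9.473691183931242 0.13915442977567155 1.497831781411278 235.56659308019263
```

View pics/w4.png

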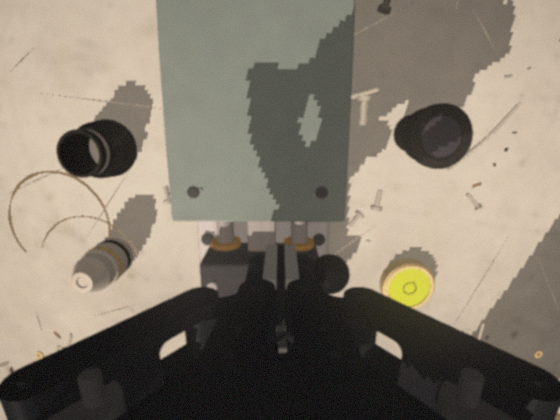

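The ball is at (332,273), well to the right. I'll finish the swing slowly.

>>> arm_command(series=[{"xyz": [-0.004, 0.008, 0], "roll": 0}, {"xyz": [-0.008, 0.016, 0], "roll": 0}, {"xyz": [-0.012, 0.024, 0], "roll": 0}, {"xyz": [-0.016, 0.03, 0], "roll": 0}, {"xyz": [-0.016, 0.036, 0], "roll": 0}, {"xyz": [-0.016, 0.036, 0], "roll": 0}])

```text
clock: 20.2
eef_pos: [608.3, 64.6, 235.5]
tcp_rot: [-180.0, 0.1, 14.9]
force: [-3.0, 2.7, 0.7]
grip_width: -0.0
grip_force: 1.3
```

```bash
python3 - <<'E'
from h import *
u=np.array([.9667,.2559]);v=np.array([-.2559,.9667]);o=np.array([440.6,38.8])
z=np.load('pics/w4.npz');b=plane([(332,273)],71,z['E'],z['K'],z['D'])[0][:2]-o;r=np.array([b@u-129.5,b@v-.5]);print('w4 ball',r,np.hypot(*r),np.radians(50)-np.arctan2(r[1],r[0]))
s=sensors.sense();w=s['eef_pos'][:2]-o;F=s['force'];print(w@u,w@v,F[:2]@u,F[:2]@v,s['eef_pos'][2])
E
```

```text
w4 ball [ 41.70522171 -33.86562039] 53.723419119173506 1.5546940969313074
168.72232051310874 -17.978492784657984 -2.24749595813736 3.3739966582193133 235.52004530646263
```

Force is rising, so the lever is near its limit. I'll back away left and up, then verify.

>>> arm_command(series=[{"xyz": [0, -0.01, 0], "roll": 0}, {"xyz": [0, -0.03, 0], "roll": 0}, {"xyz": [0, -0.06, 0], "roll": 0}, {"xyz": [0, -0.06, -0.1], "roll": 0}, {"xyz": [0, -0.06, -0.3], "roll": 0}, {"xyz": [-0.3, 0, -0.4], "roll": 0}, {"xyz": [-0.38, 0, -0.4], "roll": 0}, {"xyz": [-0.38, 0, -0.4], "roll": 0}, {"xyz": [-0.38, 0, -0.4], "roll": 0}, {"xyz": [-0.38, 0, -0.4], "roll": 0}])

```text
clock: 21.2
eef_pos: [518.3, 41.0, 336.0]
tcp_rot: [-180.0, -0.2, 14.9]
force: [0.5, 0.1, -0.8]
grip_width: 0.0
grip_force: 0.0
```

```bash
python3 - <<'E'
from h import *
p,d,E,K,D=grab('wrist');cv2.imwrite('pics/w5.png',p[:,:,::-1]);np.savez('pics/w5.npz',p=p,d=d,E=E,K=K,D=D);print(sensors.sense()['eef_pos'])
E
```

```text
[518.43285186  41.08553845 335.77425146]
```

View pics/w5.png

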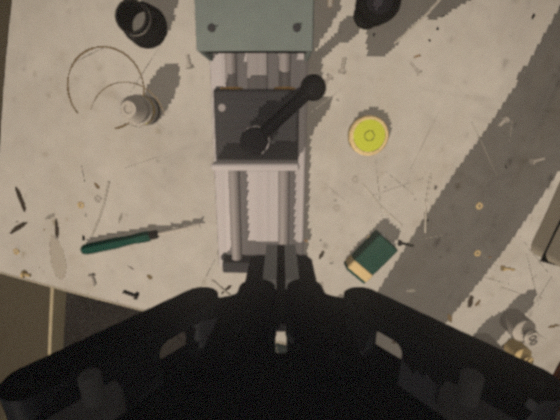

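The lever now points right, with the ball at (313,87) and the pivot at (256,139). The bystanders look undisturbed. I'll check the angle and the carriage position.

```bash
python3 - <<'E'
from h import *
u=np.array([.9667,.2559]);v=np.array([-.2559,.9667]);o=np.array([440.6,38.8])
z=np.load('pics/w5.npz');g=lambda q,h:(lambda b:np.array([b@u,b@v]))(plane([q],h,z['E'],z['K'],z['D'])[0][:2]-o)
b=g((313,87),71);pv=g((256,139),73);print(b,pv)
for c in(pv,np.array([129.5,.5])): r=b-c;print(np.hypot(*r),np.radians(50)-np.arctan2(r[1],r[0]))
# plate rear edge: last row along rail where height >55
for n,cols in(('w2',(250,262,310,318)),('w5',(225,235,280,290))):
    z=np.load(f'pics/{n}.npz');a=(z['d'],z['E'],z['K'],z['D']);out=[]
    for c in cols:
        rr=[bydepth([(c,r)],*a)[0] for r in range(150,190)]
        k=[w for w in rr if w[2]>60];out.append((k[-1][:2]-o)@u if k else None)
    # hood mouth edge
    hm=[]
    for c in cols:
        k=[w for w in (bydepth([(c,r)],*a)[0] for r in range(20,70)) if w[2]>52 and w[2]<59]
        hm.append(min((w[:2]-o)@u for w in k))
    print(n,np.round(out,1),np.round(hm,1))
E
```

```text
[164.13520278 -40.05999709] [128.85443544  -0.58531193]
52.94320837144385 1.7141058734817807
53.33582881668054 1.7366925290140627
w2 [107.7 107.4 107.4 106.8] [191.  191.  190.9 190.9]
w5 [105.8 105.7 106.6 106.6] [191.  191.1 191.2 190.8]
```

The lever is at about 1.72 rad. The carriage may have crept back up to 1 mm, so I'll press it gently against the stop again to be sure.

>>> arm_command(series=[{"xyz": [0, -0.08, 0.1], "roll": 0}, {"xyz": [0, -0.08, 0.3], "roll": 0}, {"xyz": [0, -0.08, 0.48], "roll": 0}, {"xyz": [0, -0.08, 0.484], "roll": 0}, {"xyz": [0.02, -0.08, 0.484], "roll": 0}, {"xyz": [0.04, -0.08, 0.484], "roll": 0}, {"xyz": [0.056, -0.08, 0.484], "roll": 0}, {"xyz": [0.064, -0.08, 0.484], "roll": 0}, {"xyz": [0.064, -0.08, 0.484], "roll": 0}, {"xyz": [0.064, -0.08, 0.484], "roll": 0}])

```text
clock: 22.25
eef_pos: [527.4, 63.5, 215.4]
tcp_rot: [180.0, -0.0, 14.9]
force: [-0.8, 0.0, -0.4]
grip_width: -0.002
grip_force: 0.0
```

>>> arm_command(series=[{"xyz": [0.004, 0, 0], "roll": 0}, {"xyz": [0.008, 0, 0], "roll": 0}, {"xyz": [0.008, 0, 0], "roll": 0}])

```text
clock: 22.55
eef_pos: [529.3, 64.2, 214.6]
tcp_rot: [180.0, -0.0, 14.9]
force: [-0.3, -0.1, 0.2]
grip_width: 0.002
grip_force: 0.0
```

>>> arm_command(series=[{"xyz": [0.004, 0, 0], "roll": 0}, {"xyz": [0.008, 0, 0], "roll": 0}, {"xyz": [0.008, 0, 0], "roll": 0}])

```text
clock: 22.85
eef_pos: [531.3, 64.7, 214.6]
tcp_rot: [180.0, -0.0, 14.9]
force: [0.0, 0.1, -0.7]
grip_width: 0.0
grip_force: 0.0
```

>>> arm_command(series=[{"xyz": [0.004, 0, 0], "roll": 0}, {"xyz": [0.008, 0, 0], "roll": 0}, {"xyz": [0.008, 0, 0], "roll": 0}])

```text
clock: 23.15
eef_pos: [532.2, 64.9, 214.5]
tcp_rot: [180.0, 0.2, 14.9]
force: [-3.5, -0.9, 2.5]
grip_width: -0.0
grip_force: 1.9
```

>>> arm_command(series=[{"xyz": [0.004, 0, 0], "roll": 0}, {"xyz": [0.008, 0, 0], "roll": 0}, {"xyz": [0.008, 0, 0], "roll": 0}])

```text
clock: 23.45
eef_pos: [533.0, 65.1, 214.4]
tcp_rot: [180.0, 0.3, 14.9]
force: [-7.3, -1.7, 5.4]
grip_width: 0.0
grip_force: 3.6
```

>>> arm_command(series=[{"xyz": [0.004, 0, 0], "roll": 0}, {"xyz": [0.004, 0, 0], "roll": 0}])

```text
clock: 23.65
eef_pos: [533.5, 65.3, 214.4]
tcp_rot: [179.9, 0.4, 14.9]
force: [-8.5, -1.0, 6.7]
grip_width: 0.001
grip_force: 4.2
```

>>> arm_command(series=[{"xyz": [0.004, 0, 0], "roll": 0}, {"xyz": [0.006, 0, 0], "roll": 0}, {"xyz": [0.006, 0, 0], "roll": 0}])

```text
clock: 23.95
eef_pos: [534.2, 65.5, 214.3]
tcp_rot: [179.9, 0.5, 14.9]
force: [-10.4, -1.2, 7.4]
grip_width: 0.003
grip_force: 5.1
```

>>> arm_command(series=[{"xyz": [-0.004, 0, 0], "roll": 0}, {"xyz": [-0.008, 0, 0], "roll": 0}, {"xyz": [-0.012, 0, 0], "roll": 0}, {"xyz": [-0.016, 0, 0], "roll": 0}, {"xyz": [-0.03, 0, 0], "roll": 0}, {"xyz": [-0.08, 0, 0], "roll": 0}, {"xyz": [-0.12, 0, -0.1], "roll": 0}, {"xyz": [-0.12, 0, -0.4], "roll": 0}, {"xyz": [-0.12, 0, -0.5], "roll": 0}, {"xyz": [-0.12, 0, -0.5], "roll": 0}, {"xyz": [-0.12, 0, -0.5], "roll": 0}])

```text
clock: 25.05
eef_pos: [509.7, 58.7, 341.3]
tcp_rot: [180.0, -0.4, 14.9]
force: [0.3, -0.2, -0.1]
grip_width: -0.001
grip_force: 0.0
```

```bash
python3 -c "
from station import workorder,sensors
print(sensors.sense()['force']);print(workorder.hand_in())"
```

```text
[ 0.31529286 -0.20612913 -0.10632524]
the job is handed in; nothing more can be done
None
```

The job is handed in at about 25 s: the carriage was pressed against the end stop with about 11 N at the tool and left there, the lever measured about 1.72 rad (over 1.4 is clamped), and the things around the unit looked undisturbed; no verdict came back.

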